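# Eject the mixer's beaters into the bowl

## Robot

A 6-joint arm with a two-finger parallel gripper is mounted at the origin on the work surface. World frame = base frame: x ahead of the robot, y to its left, z up, the work surface at z = 0. Lengths are in mm, angles in degrees, forces in N, time in s.
With the tool pointing down it reaches from about 425 to 1125 mm from the base axis. Payload 14.9 kg.
Tool frame: the origin (TCP) lies between the finger pads, 19 mm behind the fingertips; this is the grasp point; z points along the fingers, y is the line along which they close (so a half turn about z gives the same grasp; the last joint's range is limited). The gripper opens to 91 mm and grips with 3 to 60 N. Pads are 32 mm wide; open, the fingers measure 118 mm over their backs; the gripper's body (76 mm by 178 mm) begins 60 mm behind the grasp point.
Start: joints at [-73.871, 21.709, 99.362, -0, 58.929, -1.908], TCP at [216.734, -665.616, 232.732] pointing down, gripper open.
Joint ranges: [-158.91, 158.91], [-42.39, 125.64], [0.06, 152.35], [-60.88, 240.88], [17.5, 164.5], [-176.32, 176.32]. Speed limits (degrees/s): [108.29, 108.29, 136.94, 180, 180, 180].

## Interface

Orientations are given as a 3x3 rotation matrix whose columns are the frame's x, y, z axes.
In Python, from workcell import manip gives the robot as it stands. Calls block until the motion is done:
- manip.move_pose(position, orientation): joint-space move of the TCP to a pose.
- manip.move_linear(position, attitude=None, vel=150, threshold=None): straight line of the TCP; attitude=None keeps the orientation; vel is the mean speed in mm/s. With threshold (N) it stops when the force on the tool has changed by that much, and returns True; else False.
- manip.set_joints(angles): joint-space move.
- manip.open() and manip.clamp(grip_force=None): open the fingers fully, or close them until they stop; grip_force is the grip in N (None keeps the last).
- manip.wait(seconds).
- manip.ik(position, orientation): joint angles nearest the present ones, or None.
- manip.read_state(): the state.
- manip.camera(name): name is "side" or "top"; returns (picture, depth): 400x640x3 uint8, red, green, blue; 400x640 float32, mm along the optical axis (not along the pixel's ray), 0 where there is no reading.
- manip.camera_model(name): a dict with "K" (3x3 intrinsics, pixels), "D" ([k1, k2, p1, p2, k3] as OpenCV has them; the pictures are not rectified), "rvec" (rotation vector, rad) and "tvec" (3), from world to camera coordinates, as OpenCV has them. Camera axes: x right, y down, z forward; pixel columns grow to the right and rows downward; lengths in mm; the calibration is good to about 2 mm. A picture is of the moment at which its call begins. camera_model takes no time and is no camera call.
A pose or a line that the arm cannot do raises manip.MotionError and nothing moves.
- manip.close_job(): hands the job in; it is judged then, once.
The state is a dict: "t": time; "joints": joint angles; "dq": joint speeds; "joint_efforts": joint torques, N m; "tool_pos": TCP position; "eef_rot": TCP orientation; "force": force on the tool from outside, world axes, zero at the start; "moment": the same for the moment, N m; "finger_gap": opening from 0.0 (shut) to 1.0 (fully open); "grasp_force": force on a finger pad.
Only numpy, scipy, OpenCV 4.12 (cv2) and the standard library are available. Lean on these libraries where they do the work, as an engineer would, in place of code of your own. Each camera call takes 0.05 s, during which the arm holds its last target. There are 200 camera calls.

## Task

Slide the melamine bowl along the counter, without lifting it, until it stands centred under the two beaters of the docked hand mixer; then press the ejector head on the mixer's nose right down to its stop, firmly but without ramming it, so that both beaters drop into the bowl. Let the head spring back and leave the bowl standing there under the mixer with both beaters in it, and leave the other things on the counter where they are.

Things in the scene. Friction and masses are not known exactly. Their poses are not given: they have to be found in the camera images.
- stand: Pink hand mixer fixed level on a dark steel stand, immovable. Origin on the counter, below the midpoint of the two hanging beaters: the bowl's centre belongs here. z up; the nose points along -x. Mixer x -45 to +175, y +-38, underside 165 and top face 238 high; stand's foot and column x +115 to +265, y +-80.
- handle_tip (a point): Lower edge of the handle's free front end, 342 above the counter (x -31, y 0 in the stand's axes). The handle, a bar 20 wide and 18 thick, runs level to the mixer's rear and roofs over the ejector head: a tool pointing straight down cannot press it home. Come from in front of the nose with the tool leaning back 30 to 45 degrees, tips pointing along the stand's +x and down.
- ejector_seat (a point): Point on the mixer's top face (238 high; x -22, y 0 in the stand's axes) on the ejector's vertical axis. Above it: steel stem and cream round head (radius 14, 7 thick, on a neck of radius 9). The head is screwed onto its stem by an amount that differs each time and is not reported: the head's top is 27 to 47 above this point at rest, 15 to 35 at its stop; find it by touch or sight.
- ejector (a joint): How far the head is pressed down, m: 0 at rest, 0.012 at its stop (inside the mixer). Spring: 4 N to start moving, 10 N at the stop, then rigid; it springs back when let go. The beaters come free only in the last third of the travel. A firm push of 12 to 20 N seats it; over 30 N on the mixer is ramming.
- bowl: Round cream melamine bowl, plain, about 0.35 kg, rim outside diameter 156, height 60, wall 4, narrower foot. Origin at the centre of its underside, z up. Stands on the counter nearer the robot than the mixer, to the left or the right. Its rim passes 12 below the beaters' tips.
- beater_left: Stainless beater, 116 long, loop 42 wide and 75 high at the bottom, thin shaft, round button (18 across) at the top; about 40 g. Hangs under the mixer's nose, 25 to the stand's +y side. Origin at its lowest tip (72 above the counter while hanging), z up along its shaft.
- beater_right: The same beater, 25 to the stand's -y side.
- sugar_jar: Bystander: white ceramic jar with wooden lid, 84 across, 120 high; it stands on the other side from the bowl. Origin under its centre.
- crock: Bystander: short terracotta crock, 110 across, 120 high, with a wooden spatula upright (to 285 high). Origin under its centre.
- soap: Bystander: amber soap bottle with a black pump, 68 across, 185 high. Origin under its centre.
- ramekin: Bystander: small white ceramic ramekin, 76 across, 40 high, near the robot. Origin under its centre.
- shaker: Bystander: steel salt shaker, 44 across, 77 high, beside the stand. Origin under its centre.
- timer: Bystander: white kitchen timer, 54 across, 56 high, beside the stand. Origin under its centre.
There are look-alikes about, which are no part of the job. Of the things that look like the bowl, take the one that is farthest to the robot's left at the start.

How it is judged (in metres and radians):
On the way, in this order (a step that is already met when the one before it is completed fails the run):
1. the bowl stands under the beaters, the ejector still up (horizontal distance between bowl and stand below 0.025 m and linear speed of bowl below 0.02 m/s and angle between bowl's own z axis and vertical below 0.1 rad and value of joint ejector below 0.003 m), for 0.2 s.
2. the ejector head is held down at its stop (value of joint ejector above 0.0108 m), for 0.2 s.
At the end, for the whole second after the job is handed in: Both beaters rest in the bowl (tips under 70 mm from its centre, under 50 mm high); the bowl stands upright on the counter within 40 mm of the point below the beater seats; all at rest, ejector head up again (3 mm). On the way: bowl within 25 mm, then head held at its stop (10.8 of 12 mm) (horizontal distance between each of beater_left, beater_right and bowl below 0.07 m and height (world z) of each of beater_left, beater_right below 0.05 m and linear speed of each of beater_left, beater_right below 0.03 m/s and horizontal distance between bowl and stand below 0.04 m and height (world z) of bowl below 0.008 m and angle between bowl's own z axis and vertical below 0.15 rad and linear speed of bowl below 0.02 m/s and value of joint ejector below 0.003 m); the robot touches nothing.
It fails at once if the bowl is lifted off the counter (over 20 mm) or tipped (height (world z) of bowl above 0.02 m or angle between bowl's own z axis and vertical above 0.4 rad).
It fails at once if the mixer is rammed (over 30 N) (contact force between any of the fingers, the arm and stand above 30 N).
It fails at once if a bystander is moved (over 30 mm) (distance of any of sugar_jar, crock, soap, ramekin, shaker, timer from where it was at the start of the episode above 0.03 m).
It also fails if it takes over 64 s, if anything falls off the work surface, if the arm or the gripper's body presses on something with over 40 N, if the wrist force passes 120 N, or if a joint passes its speed limit or range.

## Working session

There is one attempt and no reset: what is moved stays moved. The work goes in short steps, each a Python script; the robot and the scene stay as the last script left them, time stands still between calls to the robot, and variables do not carry over. Pictures are saved under pics/ and viewed, at most 10 in all, crops included, and the job is handed in when it is done.

```bash
mkdir -p pics; cat > h.py <<'E'
import numpy as np, cv2
from workcell import manip
def cloud(name):
    im,d=manip.camera(name); m=manip.camera_model(name)
    K,D=np.array(m["K"],float),np.array(m["D"],float)
    R=cv2.Rodrigues(np.array(m["rvec"],float))[0]; t=np.array(m["tvec"],float).ravel()
    v,u=np.mgrid[0:400,0:640]
    n=cv2.undistortPoints(np.stack([u,v],-1).reshape(-1,1,2).astype(float),K,D).reshape(400,640,2)
    P=np.dstack([n*d[...,None],d])
    W=(P.reshape(-1,3)-t)@R; W=W.reshape(400,640,3); W[d<=0]=np.nan
    return im,d,W
def save(im,f): cv2.imwrite("pics/"+f,im[...,::-1])
E
python3 - <<'E'
from h import *
for n in("top","side"):
    im,d,W=cloud(n); save(im,n+"0.png"); np.savez(n+"0.npz",im=im,W=W)
    m=manip.camera_model(n);R=cv2.Rodrigues(np.array(m["rvec"],float))[0];print(n,-R.T@np.array(m["tvec"]).ravel(),R[2])
print(manip.read_state())
E
```

```text
top [ 455.69963612  -40.36793058 1469.05565429] [ 0.081504   -0.01419914 -0.99657187]
side [-19.0667495  883.74572544 824.27542992] [ 0.45081435 -0.75276025 -0.4797066 ]
{'t': 0.1, 'joints': array([-7.38703296e+01,  2.17351756e+01,  9.93926286e+01, -2.18012110e-03,
        5.89282115e+01, -1.90781829e+00]), 'dq': array([ 0.0450826 , -0.007058  , -0.11876006,  0.08197666, -0.00745655,
        0.04424314]), 'joint_efforts': array([ 1.72140335e-04, -7.65044904e+01, -4.35294092e+01,  6.52513630e-02,
        3.98504769e-02,  4.97130486e-06]), 'tool_pos': array([ 216.64147837, -665.27552151,  232.15476116]), 'eef_rot': array([[ 9.50848037e-01,  3.09657745e-01, -3.02913265e-04],
       [ 3.09657893e-01, -9.50847582e-01,  9.30118874e-04],
       [-5.83209450e-09, -9.78201189e-04, -9.99999522e-01]]), 'force': array([ 0.07863294, -0.46564096,  0.93863209]), 'moment': array([ 0.0125107 , -0.01003566, -0.01607983]), 'grasp_force': 0.0, 'finger_gap': 0.9975528420622243}
```

View pics/top0.png

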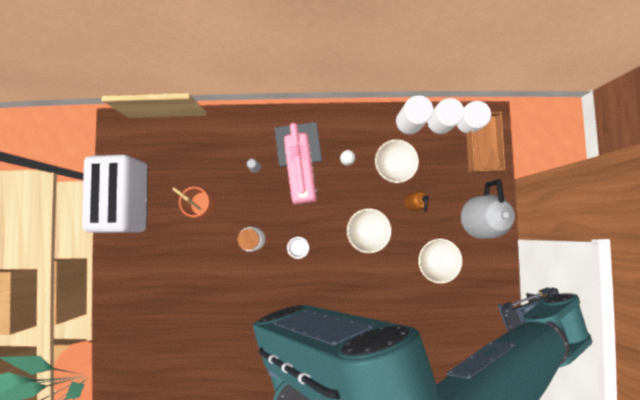

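View pics/side0.png

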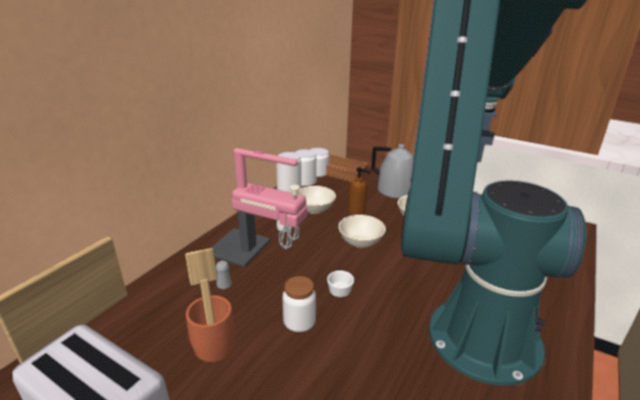

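Top view: there are three bowl-like things at (369,231), (440,261) and (397,161). Image left is the robot's left (+y), so (369,231) is the one meant. The jar at (251,239) is on the other side of the mixer, as described. The mixer runs from its nose at about (303,200) back to (293,125). The ramekin is at (298,247), the soap at (418,202), the timer at (347,158) and the shaker at (254,165). I'll confirm the bowl with an enlarged crop and measure.

```bash
python3 - <<'E'
from h import *
from scipy.optimize import least_squares
T=np.load("top0.npz");S=np.load("side0.npz");im,W=T["im"],T["W"]
cv2.imwrite("pics/crop1.png",cv2.resize(im[110:290,220:480,::-1],None,fx=3,fy=3,interpolation=cv2.INTER_CUBIC))
def circ(p):
    f=lambda q:np.hypot(p[:,0]-q[0],p[:,1]-q[1])-q[2]
    return least_squares(f,[*p.mean(0)[:2],60],loss="soft_l1",f_scale=2).x
for n,u,v,r in [("bowl",369,231,27),("b2",440,261,27),("b3",397,161,27),("ramekin",298,247,14),("jar",251,239,17),("soap",418,202,14),("timer",347,158,11),("shaker",254,165,10),("crock",193,202,20)]:
    p=W[v-r:v+r+1,u-r:u+r+1].reshape(-1,3);p=p[np.isfinite(p[:,2])]
    q=p[p[:,2]>15]; h=np.percentile(q[:,2],95); q=q[q[:,2]>h-8]
    print(n,"z",h.round(),"circ",circ(q).round(1), "mid",((q.min(0)+q.max(0))/2).round(), np.ptp(q,axis=0).round())
# mixer pink from both views
for nm,A in(("top",T),("side",S)):
    I=A["im"].astype(int);X=A["W"]
    m=(I[...,0]>170)&(I[...,0]-I[...,1]>60)&(I[...,2]-I[...,1]>5)&np.isfinite(X[...,2])
    n,l,st,_=cv2.connectedComponentsWithStats(m.astype(np.uint8)); k=1+st[1:,4].argmax(); P=X[l==k]
    print(nm,len(P),P.min(0).round(),P.max(0).round(),np.histogram(P[:,2],bins=range(150,400,10)))
    for lo,hi in((225,250),(342,375),(165,225)):
        q=P[(P[:,2]>lo)&(P[:,2]<hi)]
        if len(q)>10:
            r=cv2.minAreaRect(q[:,:2].astype(np.float32));print(lo,hi,len(q),r,np.median(q[:,2]),cv2.fitLine(q[:,:2].astype(np.float32),cv2.DIST_HUBER,0,1,.01).ravel())
            print(q[q[:,0].argmin()])
# head: cream pixels near nose
X=S["W"];print(S["im"][180:206:2,288:304:2].sum(-1));print(X[180:206:2,288:304:2,2].round())
E
```

```text
bowl z 61.0 circ [ 460.2 -226.3   73.1] mid [ 459. -227.   61.] [153. 147.  15.]
b2 z 62.0 circ [ 346.6 -477.4   74.4] mid [ 346. -478.   61.] [153. 152.  13.]
b3 z 62.0 circ [ 707.7 -333.3   74. ] mid [ 708. -334.   61.] [150. 154.  15.]
ramekin z 44.0 circ [404.9  25.2  35.2] mid [405.  25.  41.] [72. 72. 10.]
jar z 124.0 circ [438.7 189.7  25.4] mid [438. 189. 122.] [68. 71. 11.]
soap z 185.0 circ [ 532.2 -576.1  178.3] mid [ 544. -399.  184.] [52. 19. 12.]
timer z 59.0 circ [ 731.  -162.2   12. ] mid [ 733. -163.   57.] [37. 33. 11.]
shaker z 79.0 circ [706.4 183.9  10.6] mid [706. 183.  78.] [29. 29. 12.]
crock z 277.0 circ [-2449.2  2588.9  3758.1] mid [582. 367. 279.] [38. 49. 10.]
top 957 [551. -39.  -5.] [870.  73. 368.] (array([  0,   0,   0,   0,   6,   6,   6,  42, 441,  91,   2,   2,   0,
         0,   0,   0,   0,   0,   0,   1, 174, 133,   0,   0]), array([150, 160, 170, 180, 190, 200, 210, 220, 230, 240, 250, 260, 270,
       280, 290, 300, 310, 320, 330, 340, 350, 360, 370, 380, 390]))
225 250 570 ((661.4432373046875, 7.594993591308594), (217.61029052734375, 73.76544
[... 1958 characters left out ...]
 [527 525 495 421 404 512 509 474]
 [530 532 525 512 513 514 485 434]
 [543 535 539 533 518 487 436 361]
 [571 566 558 533 499 445 366 298]]
[[ 74.  73.  75.  74.  66.  64.  60.  25.]
 [ 65.  65.  66.  60.  58.  58.  51.  12.]
 [ 57.  59.  56. 274.  51.  50.  38.   8.]
 [ 47. 277. 275. 276. 277. 275.  30.  -2.]
 [ 39. 272. 277. 277. 277. 276.  24.  57.]
 [ 29.  25. 271. 269. 269.  61.  56.  51.]
 [237. 235. 262. 263. 261.  52.  48.  40.]
 [237. 238. 238. 256. 254. 238.  42.  38.]
 [238. 237. 237. 247. 244. 236. 239. 236.]
 [237. 237. 238. 241. 239. 239. 235. 233.]
 [237. 237. 239. 237. 238. 235. 236. 232.]
 [236. 238. 237. 238. 236. 236. 234. 227.]
 [233. 235. 234. 233. 233. 233. 227. 222.]]
```

View pics/crop1.png

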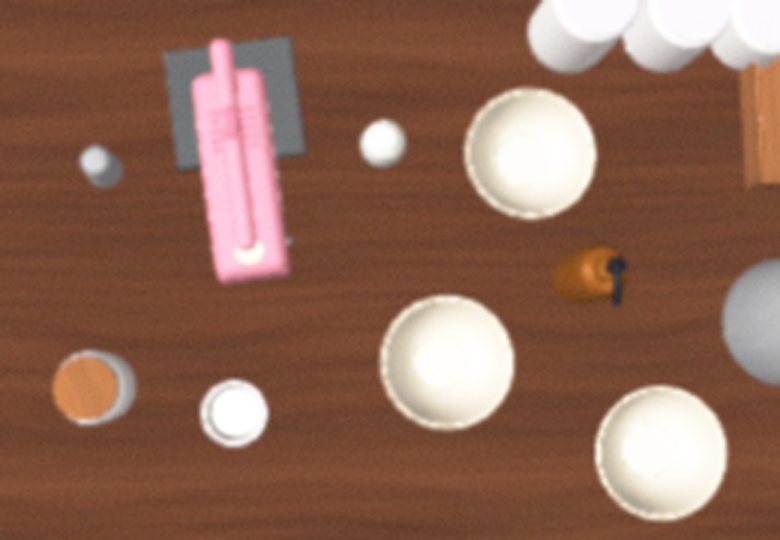

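Crop: the bowl chosen is at (447,362) in the crop, which is (369,231) in the full picture. The look-alikes are farther right. The two views differ by about 7 mm in y on the mixer, so I'll compare both views on things they both see.

```bash
python3 - <<'E'
from h import *
from scipy.optimize import least_squares
T=np.load("top0.npz");S=np.load("side0.npz")
def circ(p,R):
    f=lambda q:np.hypot(p[:,0]-q[0],p[:,1]-q[1])-R
    return least_squares(f,[*p.mean(0)[:2]],loss="soft_l1",f_scale=2).x
for nm,A in(("top",T),("side",S)):
    W=A["W"].reshape(-1,3);I=A["im"].reshape(-1,3).astype(int)
    def near(x,y,r,lo,hi):return W[(np.hypot(W[:,0]-x,W[:,1]-y)<r)&(W[:,2]>lo)&(W[:,2]<hi)]
    b=near(460,-227,90,56,70);print(nm,"bowl",len(b),circ(b,76).round(1),((b.min(0)+b.max(0))/2).round(1),np.ptp(b,axis=0).round())
    b=near(405,25,45,36,50);print("ram",len(b),circ(b,36).round(1),((b.min(0)+b.max(0))/2).round(1),np.ptp(b,axis=0).round())
    b=near(438,190,50,115,130);print("jar",len(b),b.mean(0).round(1),((b.min(0)+b.max(0))/2).round(1))
    h=near(577,0,28,262,290);print("head",len(h),h.mean(0).round(1),h.min(0).round(),h.max(0).round(),np.sort(h[:,2])[-12:].round())
    h=near(598,0,60,70,160);print("beat",len(h),h.mean(0).round(1),h.min(0).round(),h.max(0).round())
    f=near(780,25,140,-3,25); 
    h=near(590,0,60,335,375);print("tip",len(h),h.mean(0).round(1),h.min(0).round(),h.max(0).round())
    for x in(600,630,660,700,730):
        for lo,hi in((231,245),(340,370)):
            q=W[(abs(W[:,0]-x)<8)&(W[:,2]>lo)&(W[:,2]<hi)&(abs(W[:,1])<80)]
            if len(q):print("slice",x,lo,q[:,1].min().round(),q[:,1].max().round(),end="; ")
    print()
E
```

```text
top bowl 179 [ 460.1 -226.2] [ 459.1 -226.8   62.3] [153. 147.  13.]
ram 81 [405.1  25.2] [404.8  25.2  41. ] [72. 72. 10.]
jar 343 [438.3 189.4 120.2] [437.8 189.  121. ]
head 36 [572.   -4.5 277.9] [563. -16. 275.] [583.   9. 283.] [279. 279. 279. 279. 279. 279. 280. 280. 280. 280. 280. 283.]
beat 5 [598.8  -9.5 117.4] [592. -46. 106.] [603.  43. 127.]
tip 204 [6.089e+02 3.000e-01 3.589e+02] [567. -12. 348.] [650.  13. 365.]
slice 600 231 -37.0 35.0; slice 600 340 -9.0 8.0; slice 630 231 -34.0 38.0; slice 630 340 -7.0 13.0; slice 660 231 -29.0 41.0; slice 660 340 -4.0 16.0; slice 700 231 -26.0 47.0; slice 700 340 1.0 21.0; slice 730 231 -23.0 49.0; slice 730 340 6.0 23.0; 
side bowl 148 [ 458.3 -222.6] [ 458.  -223.    59.7] [155. 158.   7.]
ram 96 [402.3  30.2] [402.6  28.9  39.5] [74. 76.  7.]
jar 461 [436.  195.9 119.4] [437.2 194.1 119.5]
head 58 [572.8   3.5 273.9] [560. -16. 263.] [588.  15. 279.] [277. 277. 277. 277. 277. 277. 277. 277. 277. 278. 278. 279.]
beat 184 [593.8  11.1 107.5] [574. -42.  72.] [620.  49. 158.]
tip 200 [604.6   8.9 353.8] [566. -11. 343.] [648.  19. 362.]
slice 600 231 -22.0 37.0; slice 600 340 -2.0 16.0; slice 630 231 -30.0 44.0; slice 630 340 2.0 17.0; slice 660 231 -26.0 48.0; slice 660 340 6.0 23.0; slice 700 231 -23.0 51.0; slice 700 340 5.0 26.0; slice 730 231 -15.0 55.0; slice 730 340 13.0 28.0;
```

Between the views there is a steady offset of about (-2,+5), so I'll use averages: stand about (597.5, 2) with yaw 6.6°, bowl about (459, -224.5), head top about 277. The plan is to push the bowl with the open fingers as a fork, with the tool leaned back, then press with closed fingers at 45°. I'll check reachability first.

```bash
cat >> h.py <<'E'
def ori(head,tilt,s=1):
    h,t=np.radians(head),np.radians(tilt)
    z=np.array([np.sin(t)*np.cos(h),np.sin(t)*np.sin(h),-np.cos(t)]); y=s*np.array([-np.sin(h),np.cos(h),0])
    return np.column_stack([np.cross(y,z),y,z])
ST=np.array([597.5,2.]);YAW=6.6
def loc(x,y=0,z=0):
    a=np.radians(YAW);return np.array([ST[0]+x*np.cos(a)-y*np.sin(a),ST[1]+x*np.sin(a)+y*np.cos(a),z])
def d2(a): a=np.radians(a);return np.array([np.cos(a),np.sin(a)])
def circ(p,R):
    from scipy.optimize import least_squares
    return least_squares(lambda q:np.hypot(p[:,0]-q[0],p[:,1]-q[1])-R,p.mean(0)[:2],loss="soft_l1",f_scale=2).x
def bowl(nm,g,W):
    W=W.reshape(-1,3);b=W[(np.hypot(W[:,0]-g[0],W[:,1]-g[1])<95)&(W[:,2]>55)&(W[:,2]<68)]
    return len(b),circ(b,76)
E
python3 - <<'E'
from h import *
B=np.array([459.2,-224.5]);v=ST-B;H=np.degrees(np.arctan2(v[1],v[0]));print(H,np.hypot(*v))
for s in(1,-1):
  for tilt in(30,35,40):
    O=ori(H,tilt,s)
    for r,z in((140,170),(140,32),(70,32)): print(s,tilt,"B",r,z,(lambda q:None if q is None else np.round(q))(manip.ik([*(B-r*d2(H)),z],O)))
    print("E",(lambda q:None if q is None else np.round(q))(manip.ik([*(ST-70*d2(H)),32],O)))
  O=ori(YAW,45,s)
  for b in(0,60,150):
    p=loc(-29,0,277+25)-b*O[:,2];print("press",s,b,p.round(),(lambda q:None if q is None else np.round(q))(manip.ik(p,O)))
E
```

```text
58.59192682596209 265.38489030086095
1 30 B 140 170 [-57.  17. 119.  31.  62. 136.]
1 30 B 140 32 [-57.  31. 119.  36.  50. 126.]
1 30 B 70 32 [-50.  30. 121.  40.  47. 129.]
E [-21.  29. 122.  56.  36. 142.]
1 35 B 140 170 [-59.  18. 118.  34.  66. 132.]
1 35 B 140 32 [-59.  33. 118.  39.  54. 123.]
1 35 B 70 32 [-52.  31. 121.  44.  51. 125.]
E [-23.  30. 122.  62.  40. 135.]
1 40 B 140 170 [-60.  20. 117.  37.  69. 129.]
1 40 B 140 32 [-60.  34. 117.  41.  59. 120.]
1 40 B 70 32 [-54.  33. 120.  46.  55. 121.]
E [-25.  32. 122.  67.  44. 128.]
press 1 0 [569.  -1. 302.] None
press 1 60 [527.  -6. 344.] [  -8.  -17.  135.   31.   20. -130.]
press 1 150 [463. -14. 408.] [ -11.  -31.  137.   24.   33. -123.]
-1 30 B 140 170 [-57.  17. 119.  31.  62. -44.]
-1 30 B 140 32 [-57.  31. 119.  36.  50. -54.]
-1 30 B 70 32 [-50.  30. 121.  40.  47. -51.]
E [-21.  29. 122.  56.  36. -38.]
-1 35 B 140 170 [-59.  18. 118.  34.  66. -48.]
-1 35 B 140 32 [-59.  33. 118.  39.  54. -57.]
-1 35 B 70 32 [-52.  31. 121.  44.  51. -55.]
E [-23.  30. 122.  62.  40. -45.]
-1 40 B 140 170 [-60.  20. 117.  37.  69. -51.]
-1 40 B 140 32 [-60.  34. 117.  41.  59. -60.]
-1 40 B 70 32 [-54.  33. 120.  46.  55. -59.]
E [-25.  32. 122.  67.  44. -52.]
press -1 0 [569.  -1. 302.] None
press -1 60 [527.  -6. 344.] [ -8. -17. 135.  31.  20.  50.]
press -1 150 [463. -14. 408.] [-11. -31. 137.  24.  33.  57.]
```

```bash
python3 - <<'E'
from h import *
for tilt in(30,34,38,42,45):
  for dh in range(-60,61,10):
    O=ori(YAW+dh,tilt,-1); r=[]
    tip=19*O[:,2]-16*O[:,0]*np.sign(O[2,0])   # lowest edge
    for b,dz in((120,6),(60,6),(0,6),(0,-16)):
        q=manip.ik(loc(-27,0,277+dz)-tip-b*O[:,2],O); r.append(q)
    if all(q is not None for q in r): print(tilt,dh,[np.round(q).astype(int).tolist() for q in (r[0],r[-1])])
E
```

```text
30 -60 [[15, -8, 117, -31, 63, 171], [8, 3, 121, -37, 48, 175]]
30 -50 [[13, -11, 119, -30, 57, 159], [7, 1, 123, -35, 42, 164]]
30 -40 [[10, -14, 122, -26, 52, 146], [5, -1, 124, -32, 37, 151]]
30 -30 [[7, -16, 124, -20, 48, 130], [3, -2, 125, -25, 32, 135]]
30 -20 [[3, -18, 125, -11, 45, 112], [0, -3, 126, -15, 28, 115]]
30 -10 [[-2, -19, 125, -1, 43, 92], [-2, -3, 127, -1, 27, 92]]
30 0 [[-7, -19, 125, 9, 44, 72], [-5, -3, 127, 12, 28, 69]]
30 10 [[-11, -17, 124, 18, 47, 53], [-7, -3, 126, 23, 31, 49]]
30 20 [[-15, -15, 123, 25, 52, 37], [-10, -2, 125, 31, 36, 32]]
30 30 [[-17, -13, 121, 29, 57, 23], [-12, 0, 124, 35, 41, 18]]
30 40 [[-19, -10, 118, 31, 62, 11], [-13, 1, 122, 36, 47, 7]]
30 50 [[-21, -6, 116, 32, 67, 1], [-14, 3, 120, 37, 52, -2]]
30 60 [[-21, -3, 113, 32, 72, -8], [-15, 5, 118, 36, 57, -11]]
34 -50 [[15, -12, 121, -35, 56, 165], [8, 1, 124, -42, 41, 171]]
34 -40 [[12, -15, 124, -31, 50, 152], [6, -1, 126, -39, 35, 158]]
34 -30 [[8, -18, 126, -25, 45, 135], [4, -3, 127, -32, 29, 142]]
34 -20 [[4, -20, 128, -14, 41, 115], [1, -4, 128, -20, 24, 120]]
34 -10 [[-2, -2
[... 1453 characters left out ...]
30 [[-25, -15, 127, 46, 55, 5], [-16, -1, 128, 57, 39, -4]]
42 40 [[-27, -10, 124, 47, 62, -5], [-18, 1, 126, 55, 47, -12]]
42 50 [[-28, -6, 120, 45, 69, -13], [-19, 4, 123, 53, 55, -18]]
42 60 [[-28, -1, 115, 44, 75, -20], [-20, 7, 120, 49, 61, -24]]
45 -60 [[24, -7, 122, -50, 64, -169], [14, 4, 124, -59, 50, -163]]
45 10 [[-18, -24, 135, 41, 37, 30], [-11, -5, 133, 62, 22, 9]]
45 20 [[-23, -20, 132, 48, 47, 12], [-14, -3, 131, 64, 31, -2]]
45 30 [[-27, -15, 129, 51, 55, 0], [-17, -1, 129, 63, 40, -10]]
45 40 [[-29, -10, 125, 50, 63, -9], [-19, 2, 126, 60, 48, -16]]
45 50 [[-30, -5, 121, 49, 70, -17], [-20, 5, 123, 56, 56, -22]]
45 60 [[-30, 0, 116, 46, 77, -23], [-21, 8, 120, 53, 63, -27]]
```

```bash
python3 - <<'E'
from h import *
B=np.array([459.2,-224.5]);v=ST-B;H=np.degrees(np.arctan2(v[1],v[0]));O=ori(H,35,-1)
P=lambda c,r,z:[*(c-r*d2(H)),z]
manip.move_pose(P(B,140,190),O)
manip.move_linear(P(B,140,31),vel=150)
f0=manip.read_state()["force"];print(manip.read_state()["tool_pos"],f0)
# push to 110 mm short of the nominal end, then look
manip.move_linear(P(ST,180,31),vel=90)
s=manip.read_state();print(s["t"],s["force"]-f0,s["tool_pos"])
g=ST-110*d2(H)
for n in("top","side"):
    im,d,W=cloud(n); save(im,n+"1.png"); k,c=bowl(n,g,W);print(n,k,c,"rel tcp along/perp",(c-s["tool_pos"][:2])@d2(H),(c-s["tool_pos"][:2])@d2(H+90))
E
```

```text
[ 386.45764811 -344.37876415   31.6017613 ] [ 0.80650064  0.62717675 -0.63420325]
5.3333 [-1.37875245 -1.1264133   0.16064931] [ 503.62403913 -151.75836223   31.00016327]
top 213 [539.08916063 -96.48842046] rel tcp along/perp 65.65357995954022 -1.4658599172926057
side 231 [536.4783268  -91.99672073] rel tcp along/perp 68.12656050206664 3.1031866984953864
```

View pics/side1.png

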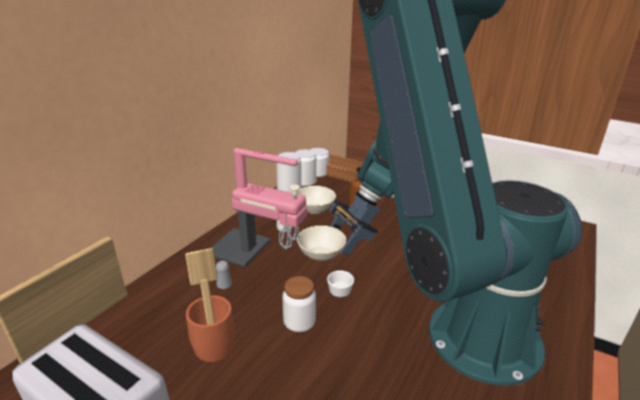

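The bowl at (322,242) is nested between the open fingers and upright, clear of the beaters at (289,235). I'll finish the push.

```bash
python3 - <<'E'
from h import *
B=np.array([459.2,-224.5]);v=ST-B;H=np.degrees(np.arctan2(v[1],v[0]));O=ori(H,35,-1)
P=lambda c,r,z:[*(c-r*d2(H)),z]
manip.move_linear(P(ST,67,31),vel=60)
s=manip.read_state();print(s["t"],s["tool_pos"],s["force"])
for n in("top","side"):
    im,d,W=cloud(n); save(im,n+"2.png"); k,c=bowl(n,ST,W);print(n,k,c)
manip.move_linear(P(ST,170,31),vel=120)
for n in("top","side"):
    im,d,W=cloud(n); save(im,n+"3.png"); k,c=bowl(n,ST,W);print(n,k,c)
    w=W.reshape(-1,3);h=w[(np.hypot(*(w[:,:2]-ST).T)<60)&(w[:,2]>80)&(w[:,2]<150)];print("beaters",len(h),((h.min(0)+h.max(0))/2).round(),h.mean(0).round())
E
```

```text
7.4667 [562.51197934 -55.28535799  31.007282  ] [-1.00138047 -0.47530972 -0.60072737]
top 175 [ 5.9841883e+02 -2.4146371e-01]
side 241 [595.54637499   3.3333363 ]
top 156 [5.99007385e+02 1.59218854e-01]
beaters 5 [597.  -2. 114.] [599.  -9. 118.]
side 186 [596.2297812    4.98377294]
beaters 167 [596.   4. 114.] [593.  11. 109.]
```

View pics/side3.png

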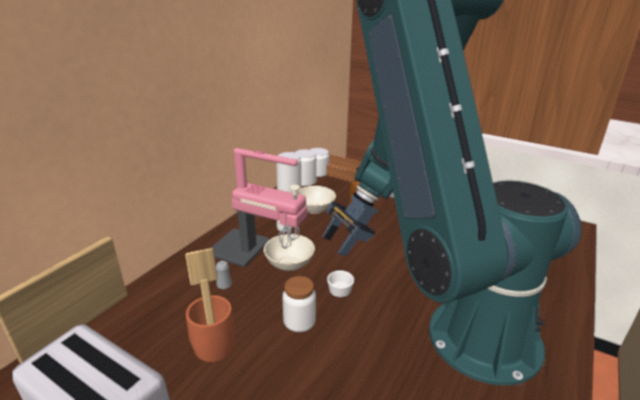

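The bowl at (289,250) is centred under the beaters, within about 3 mm of the stand's origin. Next I'll raise the tool, close the fingers and approach the head along the tool axis.

```bash
python3 - <<'E'
from h import *
s=manip.read_state();p=s["tool_pos"]
manip.move_linear([p[0]-20,p[1]-30,300],vel=200)
manip.clamp(10)
O=ori(YAW+20,45,-1);tip=19*O[:,2]-16*O[:,0]*np.sign(O[2,0])
C=lambda dz,b:loc(-27,0,277+dz)-tip-b*O[:,2]
manip.move_pose(C(6,120),O)
print(manip.move_linear(C(6,25),vel=120,threshold=6),manip.read_state()["t"])
im,d,W=cloud("side");cv2.imwrite("pics/crop4.png",cv2.resize(im[130:270,200:400,::-1],None,fx=4,fy=4,interpolation=cv2.INTER_CUBIC))
im,d,W=cloud("top");cv2.imwrite("pics/crop5.png",cv2.resize(im[110:260,230:430,::-1],None,fx=4,fy=4,interpolation=cv2.INTER_CUBIC))
print(manip.read_state()["finger_gap"],manip.read_state()["tool_pos"],C(6,25))
E
```

```text
False 13.1833
0.0072177289082578115 [552.9682285  -10.32073082 326.07209513] [552.97558465  -9.96848071 325.42640687]
```

View pics/crop4.png

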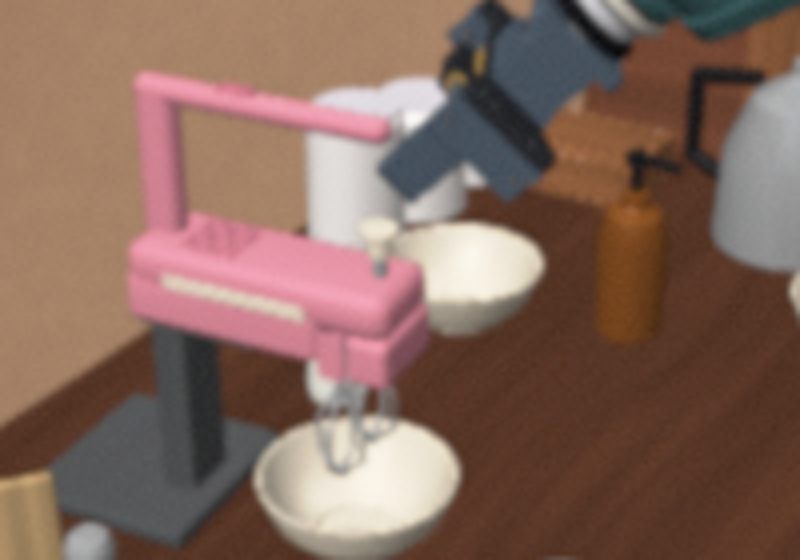

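View pics/crop5.png

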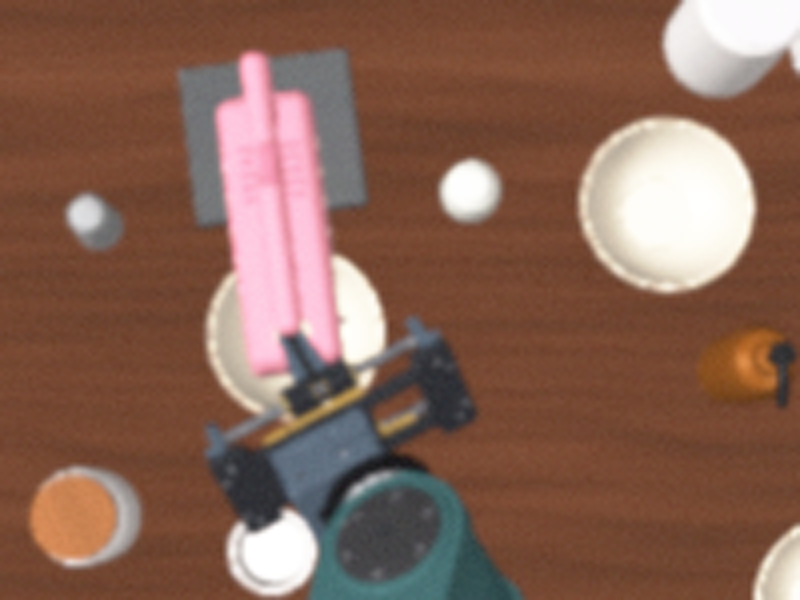

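The side crop shows the bowl centred under the beaters, the head at (380,235) and the closed fingers at (410,175), just in front of the handle tip at (388,128). In the top crop the fingertips at (295,345) line up with the handle. Now I'll go the last 25 mm and press slowly.

```bash
python3 - <<'E'
from h import *
O=ori(YAW+20,45,-1);tip=19*O[:,2]-16*O[:,0]*np.sign(O[2,0])
C=lambda dz,b:loc(-27,0,277+dz)-tip-b*O[:,2]
print(manip.move_linear(C(6,0),vel=40,threshold=4))
s=manip.read_state();f0=s["force"];print(s["t"],s["tool_pos"],f0)
hit=manip.move_linear(C(-20,0),vel=8,threshold=14)
for _ in range(4):
    s=manip.read_state();print(hit,s["t"],(s["tool_pos"]-C(0,0)).round(2),(s["force"]-f0).round(2)); manip.wait(.15)
im,d,W=cloud("side");save(im,"side6.png")
w=W.reshape(-1,3);h=w[(np.hypot(*(w[:,:2]-ST).T)<60)&(w[:,2]>72)&(w[:,2]<150)];print("hanging pts",len(h))
E
```

```text
False
14.0583 [568.76340529  -1.99337332 307.6668565 ] [-0.38484708 -0.54547408 -0.62875125]
True 16.2083 [  0.68   0.1  -12.  ] [-5.3   1.32 10.15]
True 16.3583 [  0.62   0.11 -11.94] [-5.94 -0.09 10.21]
True 16.5083 [  0.63   0.09 -11.88] [-4.63  0.64 10.26]
True 16.6583 [  0.64   0.09 -11.88] [-3.98 -0.32  9.95]
hanging pts 0
```

The beaters have dropped. I'll add a few newtons to be sure the head is at its stop, then retreat along the tool axis.

```bash
python3 - <<'E'
from h import *
s=manip.read_state();p=s["tool_pos"];f0=s["force"]
hit=manip.move_linear([p[0],p[1],p[2]-4],vel=4,threshold=5)
for _ in range(3):
    s=manip.read_state();print(hit,s["t"],(s["tool_pos"]-p).round(2),s["force"].round(2)); manip.wait(.2)
O=s["eef_rot"];p=s["tool_pos"]
manip.move_linear(p+[0,0,14],vel=20); manip.move_linear(p+[0,0,14]-130*O[:,2],vel=120); manip.wait(1)
print(manip.read_state()["t"],manip.read_state()["force"])
for n in("side","top"):
    im,d,W=cloud(n);print(n,bowl(n,ST,W))
    if n=="side":cv2.imwrite("pics/crop7.png",cv2.resize(im[130:290,200:400,::-1],None,fx=4,fy=3.7,interpolation=cv2.INTER_CUBIC))
    w=W.reshape(-1,3);h=w[(np.hypot(*(w[:,:2]-loc(-22)[:2]).T)<25)&(w[:,2]>255)&(w[:,2]<295)];print("head top",len(h),np.sort(h[:,2])[-15:].round())
E
```

```text
True 17.25 [ 0.18  0.07 -0.21] [-6.88 -1.97  9.55]
True 17.45 [ 0.12  0.1  -0.17] [-7.18 -1.08  9.24]
True 17.65 [ 0.12  0.09 -0.16] [-6.22 -0.94  9.32]
20.95 [-0.68570699 -0.20388761  0.55767664]
side (236, array([594.8728502 ,   4.97759788]))
head top 71 [277. 277. 277. 277. 277. 277. 277. 277. 277. 277. 277. 278. 278. 278.
 278.]
top (151, array([5.98889782e+02, 2.72764334e-01]))
head top 36 [278. 278. 278. 278. 278. 278. 278. 278. 278. 278. 279. 280. 281. 281.
 282.]
```

View pics/crop7.png

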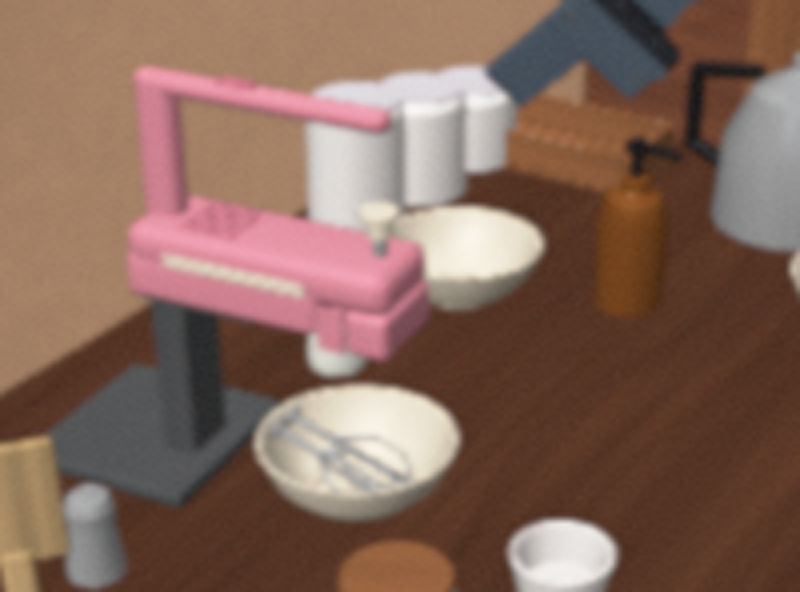

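The crop shows both beaters lying in the bowl at (340,450) and the head back up at (378,215). The forces while pressed leave some doubt that the full stop was reached, because the sideways part was large. There is time to press once more, a bit firmer, and measure the travel from first touch.

```bash
python3 - <<'E'
from h import *
O=ori(YAW+20,45,-1);tip=19*O[:,2]-16*O[:,0]*np.sign(O[2,0])
C=lambda dz,b:loc(-25,0,277+dz)-tip-b*O[:,2]
print(manip.move_linear(C(5,60),O,vel=120),manip.move_linear(C(5,0),vel=60,threshold=5))
manip.wait(.3);f0=manip.read_state()["force"]
def rep(h):
    s=manip.read_state();print(h,round(s["t"],2),(s["tool_pos"]-C(0,0)).round(2),(s["force"]-f0).round(2))
rep(manip.move_linear(C(-6,0),vel=6,threshold=3))
rep(manip.move_linear(C(-10,0),vel=6,threshold=12))
q=manip.read_state()["tool_pos"]
rep(manip.move_linear([q[0],q[1],C(-15,0)[2]],vel=5,threshold=9))
for _ in range(3): manip.wait(.2);rep("hold")
im,d,W=cloud("side");w=W.reshape(-1,3);i=im.reshape(-1,3).astype(int)
h=(np.hypot(*(w[:,:2]-loc(-22,0)[:2]).T)<25)&(w[:,2]>242)&(w[:,2]<285)&(i[:,0]>150);print("head z",np.sort(w[h,2]).round())
cv2.imwrite("pics/crop8.png",cv2.resize(im[150:220,250:340,::-1],None,fx=8,fy=8,interpolation=cv2.INTER_CUBIC))
E
```

```text
False False
True 24.19 [0.06 0.01 0.05] [-0.92 -0.84  3.5 ]
False 25.98 [ 0.19 -0.   -9.66] [-2.48 -0.79  7.97]
True 26.68 [  0.71   0.11 -12.24] [-6.93 -1.17  9.24]
hold 26.88 [  0.67   0.1  -12.2 ] [-6.82 -1.5   8.16]
hold 27.07 [  0.67   0.1  -12.17] [-5.98 -2.    9.44]
hold 27.27 [  0.67   0.08 -12.16] [-6.02 -1.76  8.38]
head z [242. 243. 244. 245. 245. 245. 245. 246. 247. 248. 248. 248. 248. 249.
 249. 250. 252. 252. 252. 252. 253. 255. 256. 257. 258. 258. 259. 259.
 259. 259. 260. 261. 261. 262. 262. 262. 262. 262. 263. 263. 263. 263.
 263. 263. 263. 263. 263. 264. 264. 264. 264. 264. 265. 265. 265. 265.
 265. 265. 265. 266. 266. 274. 276. 279. 284.]
```

View pics/crop8.png

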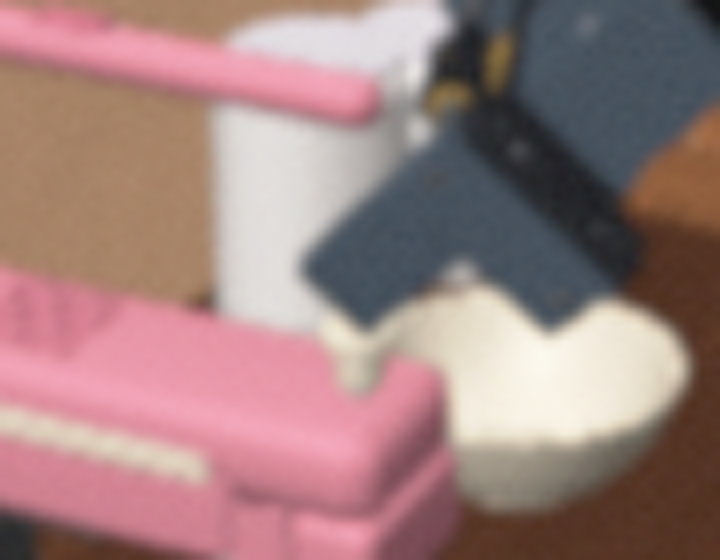

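First touch was at 0 and the stop is at -12.2 mm; the head's top went from 277 to 265, and the crop shows the fingertip on the head at (365,325), clear of the handle. So the full stop was reached. I'll retreat, check and hand in.

```bash
python3 - <<'E'
from h import *
s=manip.read_state();O=s["eef_rot"];p=s["tool_pos"]+[0,0,14]
manip.move_linear(p,vel=20); manip.move_linear(p-130*O[:,2],vel=120); manip.wait(1.5)
for n in("side","top"):
    im,d,W=cloud(n);print(n,bowl(n,ST,W))
    w=W.reshape(-1,3);h=w[(np.hypot(*(w[:,:2]-loc(-22)[:2]).T)<25)&(w[:,2]>255)&(w[:,2]<295)];print("head",np.median(np.sort(h[:,2])[-15:]))
print(manip.read_state()["t"],manip.close_job())
E
```

```text
side (234, array([595.15163523,   5.22815253]))
head 276.7839081141132
top (158, array([5.98993670e+02, 3.30906712e-01]))
head 278.3307527658898
the job is handed in; nothing more can be done
31.0167 None
```

The job is handed in at 31 s: the bowl stands centred under the mixer with both beaters in it, the head was pressed to its stop and has sprung back up, and the robot touched none of the other things on the counter.

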